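# Push the pan home on the plate warmer and switch its zone on

### The job

Push the lidded steel pan straight back along its lane on the plate warmer until it sits against the back stop, then flip the toggle switch on the cheek beside that same lane over to on (away from the warmer's open front, towards its back stop). Only push with the fingers: do not lift or tip the pan, leave the other lane's switch off, and leave the terracotta crock and everything else on the table where they are. Finish with the arm clear of everything.

Things in the scene. Friction and masses are not known exactly. Their poses are not given: they have to be found in the camera images.
- warmer: fixed aluminium two-lane plate warmer, 290 (x) x 460 (y) mm. Origin: centre of underside, on the table; +x to its back stop, +y to its left lane. Lanes: 150 mm wide, centred at y=+-85 mm, open at the front (x=-145 mm). A rib (20 mm wide) between and cheeks (y=160 to 230 mm) outside rise 15 mm above the lane floors. Back stop: face at x=+110 mm, top 100 mm above the table
- zone_left (a point): centre of the black heating disc on the left lane's floor, 60 mm above the table, at x=+45, y=+85 mm in the warmer's frame: the pan's origin stands here when against the stop
- zone_right (a point): the same for the right lane, at x=+45, y=-85 mm
- pan: round steel pan, lid fixed on, 130 mm diameter, straight sides 58 mm high, black lid knob 28 mm across, its top 84 mm above the underside; 0.4 to 0.8 kg, slides on the lane floor. Origin: centre of underside. Starts in the left or right lane, 5 to 9 cm short of the stop
- crock: terracotta crock with a cream lid, 120 mm diameter, 105 mm high, standing in the other lane; not to be heated or moved. Origin: centre of its underside
- switch_left (a joint): switch on the left (+y) cheek; pivot at x=-30, y=200, z=80 mm in the warmer's frame, axis along y. 0 = off, leaning 0.45 rad to the open front (-x); 0.45 upright; 0.9 = on, leaning 0.45 rad to the back stop (+x, green dot). Over-centre spring: about 3 N sideways at the ball moves it off its stop, resistance falls to nothing upright, beyond that it snaps over and stays
- switch_right (a joint): switch on the right (-y) cheek; pivot at x=-30, y=-200, z=80 mm in the warmer's frame, axis along y. 0 = off, leaning 0.45 rad to the open front (-x); 0.45 upright; 0.9 = on, leaning 0.45 rad to the back stop (+x, green dot). Over-centre spring: about 3 N sideways at the ball moves it off its stop, resistance falls to nothing upright, beyond that it snaps over and stays
- switch_left_tip (a point): centre of the red ball (26 mm diameter) on the end of the left switch's 11 mm steel rod, 65 mm from the pivot; about 139 mm above the table when off or on, 145 mm when upright
- switch_right_tip (a point): centre of the red ball (26 mm diameter) on the end of the right switch's 11 mm steel rod, 65 mm from the pivot; about 139 mm above the table when off or on, 145 mm when upright
- plate_low: round beech serving plate, 170 mm diameter, 18 mm thick, lying on the table; origin: centre of its underside; leave alone
- plate_high: a second such plate stacked on the first; origin: centre of its underside; leave alone
- shaker: steel salt shaker, 48 mm diameter, 87 mm high; origin: centre of its underside; leave alone
- oil: green oil bottle, 60 mm diameter, 190 mm high; origin: centre of its underside; leave alone
- roll: standing white paper roll, 116 mm diameter, 220 mm high; origin: centre of its underside; leave alone
- cup: white cup, 72 mm diameter, 85 mm high; origin: centre of its underside; leave alone
Mind the look-alikes: they are no part of the job. Leave any red or turquoise look-alike of the pan alone.

How it is judged:
On the way, in this order (a step that is already met when the one before it is completed fails the run):
1. the pan stands against the back stop of its lane, both switches still off (x of pan in the frame of warmer above 0.039 m and height (world z) of pan below 0.065 m and angle between pan's own z axis and vertical below 0.1 rad and value of joint each of switch_left, switch_right below 0.3 rad), for 0.2 s.
2. the switch beside the pan's lane has snapped to on, with the pan still home (x of pan in the frame of warmer above 0.039 m and ((y of pan in the frame of warmer between 0.065 and 0.105 m and value of joint switch_left above 0.8 rad and value of joint switch_right below 0.1 rad) or (y of pan in the frame of warmer between -0.105 and -0.065 m and value of joint switch_right above 0.8 rad and value of joint switch_left below 0.1 rad))), for 0.2 s.
At the end, for the whole second after the job is handed in: The pan stands upright on its lane floor within 6 mm of the back stop and within 20 mm of the lane's centre line, at rest; the switch beside its lane is on (joint above 0.8 rad), the other is off (below 0.1 rad); the crock is within 15 mm and every other loose thing within 30 mm of where it began (all of step 2 and height (world z) of pan below 0.065 m and angle between pan's own z axis and vertical below 0.1 rad and linear speed of pan below 0.02 m/s and distance of crock from where it was at the start of the episode below 0.015 m and distance of each of plate_low, plate_high, shaker, oil, roll, cup from where it was at the start of the episode below 0.03 m); the robot touches nothing.
It fails at once if the pan is lifted off its lane (more than 10 mm) (height (world z) of pan above 0.07 m).
It fails at once if the pan is tipped (angle between pan's own z axis and vertical above 0.2 rad).
It fails at once if the switch of the lane without the pan is thrown ((y of pan in the frame of warmer above 0 m and value of joint switch_right above 0.45 rad) or (y of pan in the frame of warmer below 0 m and value of joint switch_left above 0.45 rad)).
It fails at once if the crock is moved or lifted (distance of crock from where it was at the start of the episode above 0.015 m).
It fails at once if another thing on the table is moved (distance of any of plate_low, plate_high, shaker, oil, roll, cup from where it was at the start of the episode above 0.03 m).
It also fails if it takes over 42 s, if anything falls off the work surface, if the arm or the gripper's body presses on something with over 40 N, if the wrist force passes 120 N, or if a joint passes its speed limit or range.

### The arm

A 7-joint arm with a two-finger parallel gripper is mounted at the origin on the work surface. World frame = base frame: x ahead of the robot, y to its left, z up, the work surface at z = 0. Lengths are in m, angles in rad, forces in N, time in s.
With the tool pointing down it reaches from about 0.4 to 0.85 m from the base axis. Payload 4.5 kg.
Tool frame: the origin (TCP) lies midway between the tips of the shut fingers; the grasp point (between the pads) lies 19 mm behind it; z points along the fingers, y is the direction in which the jaws open and shut (so a half turn about z gives the same grasp; the last joint's range is limited). The gripper opens to 88 mm and grips with 3 to 60 N. Pads are 18 mm wide; open, the fingers measure 123 mm over their backs; the gripper's body (75 mm by 187 mm) begins 45 mm behind the grasp point.
Start: joints at [1.28, 0.689, -0.195, 1.565, 0.157, 0.902, -0.215], TCP at [0.199, -0.592, 0.239] pointing down, gripper open.
Joint ranges: [-3.01, 3.01], [-0.46, 2.08], [-1.47, 1.51], [0.13, 2.56], [-1, 4.14], [0.04, 2.09], [-2.66, 2.66]. Speed limits (rad/s): [2.57, 2.57, 3.14, 3.14, 3.14, 3.14, 3.14].

### API

Orientations are given as a unit quaternion [x, y, z, w].
In Python, from plant import r gives the robot as it stands. The module is installed in compiled form; this text tells all that it offers.
- The arm moves only by the tool carry_out, never from a script. Its argument "commands" is a list of rows, each a list of 6 numbers: the shift along the tool's x, y, z in m, then the turn, a rotation vector about the tool's x, y, z in degrees. In form: [[dx, dy, dz, wx, wy, wz], ...]. A call has 1 to 12 rows; each row is the pose to reach, as a shift and turn from the pose commanded when the call began, along the tool's axes at that moment; what a row does not reach only later rows make up. A row lasts 1/10 s, in which the tool goes at most 50 mm and 8.59 degrees, less where a joint would pass 70% of its speed; a pose out of reach is approached as far as the arm can. A call with a gripper value outside its range is refused whole. "fingers" is the closure in counts, from 0 (fully open) to 255 (shut), set as the call begins (left out, the last holds). The fingers move at their own pace and stop on an object; "grip_force" is the grip in N (left out, the last holds). Time passes only in rows, so rows that repeat a pose let the fingers close. It gives the time, the measured TCP pose, the force and the opening at its end, in the units of the state.
- r.get_state(): the state, without advancing time (a new reading comes with each control period).
- r.snapshot(name): name is "side" or "top" or "wrist"; returns a dict with "img" (480x640x3 uint8, blue, green, red), "intrinsics" (3x3 intrinsics, pixels), "extrinsics" (4x4, takes a point from camera to world coordinates); the wrist camera has in their place "tool_from_camera" (4x4, takes a point from camera to tool coordinates, whose origin is the TCP and whose axes are the flange's). Camera axes: x right, y down, z forward; pixel columns grow to the right and rows downward; lengths in m; the calibration is good to about 2 mm. A picture is of the moment at which its call begins: read the wrist's pose just before it. There is no depth.
- r.finish_job(): hands the job in, once; it reports no verdict.
Trained networks look in a picture, given as the dict that the camera call returned (one of the last four; its "shot" number tells which), for a name from the list of things; names that differ only in an ending like _2 or _b are one class to them, and where a whole thing is asked for, a point or a joint stands for the part that bears it (a point fixed in the world has none). Each returns a list of dicts, best first, with "p" (0 to 1); they miss things now and then, are a little off and sometimes report something else, mostly with a low value. They report only what shows in the picture. A call takes as long as a camera call. They do not tell look-alikes from the thing itself.
- r.spot_in(picture, label): "xyz" ([x, y, z] in m, in world coordinates, good to about 4 mm: the middle of the surface that is visible of it).
- r.spot_point(picture, label): "xyz" ([x, y, z] in m, in world coordinates, good to about 4 mm: a listed point, or the origin of a listed thing).
The state is a dict: "clock": time; "q": joint angles; "qd": joint speeds; "joint_torque": joint torques, N m; "tool_pos": TCP position; "eef_rot": TCP orientation; "contact_force": force on the tool from outside, world axes, zero at the start; "moment": the same for the moment, N m; "opening": opening from 0.0 (shut) to 1.0 (fully open).
Only numpy, scipy, OpenCV 4.12 (cv2) and the standard library are available. Lean on these libraries where they do the work, as an engineer would, in place of code of your own. Each camera call takes 0.05 s, during which the arm holds its last target.

## Working session

There is one attempt and no reset: what is moved stays moved. The work goes in short steps, Python scripts to look and compute and a tool call to move; the robot and the scene stay as the last step left them, time stands still between calls to the robot, and variables do not carry over. Pictures are saved under pics/ and viewed, and the job is handed in when it is done.

Besides the shell and the picture viewer there is one more tool, called after "Call:" in YAML: its name, and indented under it one key for each argument. carry_out: Moves the arm, as the interface text tells. Its arguments: {"type":"object","properties":{"commands":{"type":"array","items":{"type":"array","items":{"type":"number"}}},"fingers":{"type":"number"},"grip_force":{"type":"number"}},"required":["commands"]}

```bash
mkdir -p pics
python3 - <<'E'
from plant import r
import cv2,numpy as np
s=r.get_state();print(s['clock'],s['tool_pos'],s['eef_rot'],s['contact_force'],s['opening'])
for n in ['top','side']:
    p=r.snapshot(n);cv2.imwrite(f'pics/{n}0.png',p['img'])
    print(n,np.round(p['extrinsics'],3).tolist(),p['intrinsics'].tolist())
    for l in ['warmer','pan','crock','zone_left','zone_right','switch_left_tip','switch_right_tip','plate_low','shaker','oil','roll','cup']:
        print(l,[(round(d['p'],2),np.round(d['xyz'],3).tolist()) for d in r.spot_point(p,l)[:3]])
print(r.get_state()['clock'])
E
```

```text
0.0 [ 0.19919647 -0.59174435  0.23792194] [ 9.86836462e-01  1.61718774e-01 -2.14804941e-04 -8.88073013e-04] [-0.2446508  -0.48018148  0.1116507 ] 0.9981536543642284
top [[0.014, -0.98, 0.197, 0.192], [-1.0, -0.014, -0.0, -0.039], [0.003, -0.197, -0.98, 1.448], [0.0, 0.0, 0.0, 1.0]] [[463.5436704517274, 0.0, 321.40847762460857], [0.0, 463.5436704517274, 228.63202576385578], [0.0, 0.0, 1.0]]
warmer [(0.77, [0.58, 0.026, 0.003])]
pan [(0.85, [0.568, 0.111, 0.061]), (0.77, [0.297, 0.241, -0.004]), (0.68, [0.299, -0.159, 0.003])]
crock [(0.91, [0.547, -0.052, 0.061])]
zone_left [(0.6, [0.62, 0.115, 0.059])]
zone_right [(0.65, [0.636, -0.052, 0.062])]
switch_left_tip [(0.45, [0.606, -0.46, 0.003]), (0.4, [0.509, 0.223, 0.136])]
switch_right_tip [(0.72, [0.6, 0.418, -0.002]), (0.54, [0.54, -0.177, 0.139]), (0.32, [0.638, -0.05, 0.064])]
plate_low []
shaker [(0.63, [0.28, -0.304, 0.003])]
oil [(0.71, [0.606, 0.419, 0.003])]
roll [(0.6, [0.608, -0.46, -0.003]), (0.36, [0.547, -0.053, 0.06])]
cup [(0.84, [0.405, 0.434, -0.002])]
side [[0.699, -0.375, 0.609, -0.503], [-0.715, -0.339, 0.611, -1.025], [-0.023, -0.862, -0.506, 0.927], [0.0, 0.0, 0.0, 1.0]] [[568.212790754297, 0.0, 311.6200850772212], [0.0, 568.212790754297, 243.8338384113154], [0.0, 0.0, 1.0]]
warmer [(0.95, [0.579, 0.03, 0.002]), (0.46, [0.62, 0.12, 0.061]), (0.36, [0.456, -0.491, 0.021])]
pan [(0.94, [0.296, 0.241, -0.003]), (0.9, [0.302, -0.159, -0.003]), (0.86, [0.567, 0.117, 0.06])]
crock [(0.77, [0.547, -0.059, 0.062])]
zone_left [(0.81, [0.624, 0.119, 0.061])]
zone_right [(0.75, [0.634, -0.046, 0.062])]
switch_left_tip [(0.38, [0.502, 0.22, 0.138])]
switch_right_tip [(0.66, [0.535, -0.179, 0.14])]
plate_low []
shaker [(0.71, [0.276, -0.304, 0.002])]
oil [(0.93, [0.608, 0.415, 0.0]), (0.34, [0.547, -0.057, 0.061])]
roll [(0.59, [0.61, -0.462, 0.003])]
cup [(0.59, [0.407, 0.428, -0.0])]
1.3
```

View pics/top0.png

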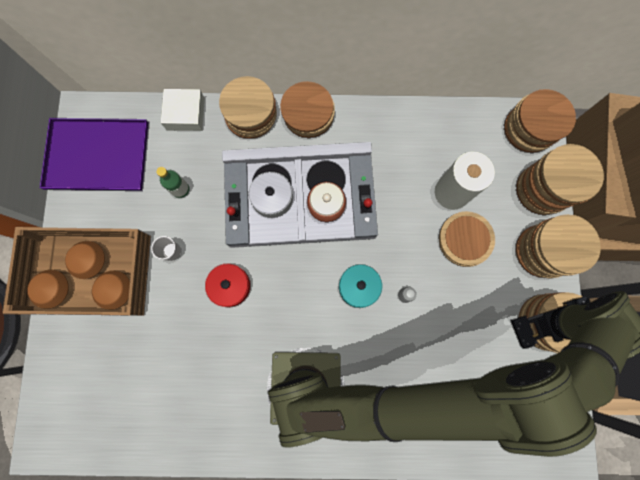

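View pics/side0.png

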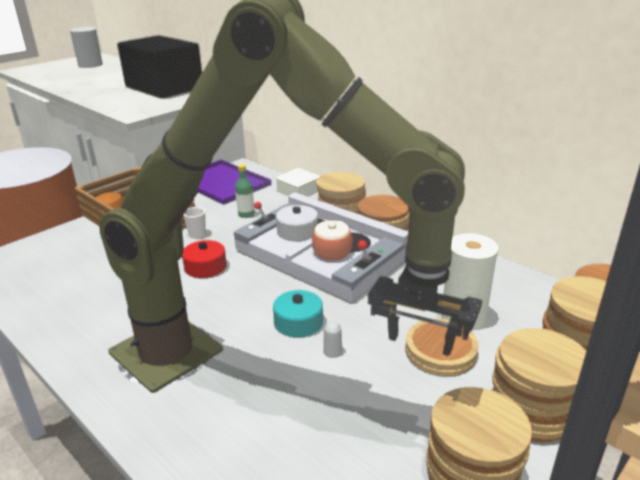

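The steel pan is in the left lane (top view px 270,193) and the crock is in the right lane (326,201). The left switch ball is at (232,211), leaning to the front. Two sources, the zone points and the switch tips, both give a warmer yaw of about 0.08 and an origin of about (0.581, 0.028).

```bash
cat > h.py <<'E'
import numpy as np
from plant import r
from scipy.spatial.transform import Rotation as R
O=np.array([0.581,0.028]);YAW=0.08
def W(x,y,z):
    c,s=np.cos(YAW),np.sin(YAW);return np.array([O[0]+c*x-s*y,O[1]+s*x+c*y,z])
def rel(p):
    c,s=np.cos(YAW),np.sin(YAW);d=np.array(p[:2])-O;return np.round([c*d[0]+s*d[1],-s*d[0]+c*d[1],p[2]],4)
def goal(yaw=YAW): return R.from_euler('z',yaw)*R.from_euler('x',np.pi)
def plan(*pts,rot=None):
    s=r.get_state();R0=R.from_quat(s['eef_rot']);rot=rot or goal()
    print('t',s['clock'],'tcp',np.round(s['tool_pos'],4),'w',rel(s['tool_pos']),'F',np.round(s['contact_force'],1),'open',round(s['opening'],2))
    for p in pts: print(np.round(R0.inv().apply(np.array(p)-s['tool_pos']),4),np.round((R0.inv()*rot).as_rotvec(degrees=True),2))
E
python3 -c "
from h import *
plan([.4,-.3,.26],[.43,-.08,.26],W(-.115,.085,.25))"
```

```text
t 1.3 tcp [ 0.1995 -0.5923  0.2387] w [-0.4299 -0.5879  0.2387] F [ 0.2  0.4 -0.2] open 1.0
[ 0.2833 -0.2131 -0.0213] [ 0.   -0.   14.03]
[ 0.3819 -0.412  -0.0213] [ 0.   -0.   14.03]
[ 0.4686 -0.5765 -0.0113] [ 0.   -0.   14.03]
```

Call:
carry_out:
  commands:
    - [0.035,-0.027,-0.02,0,0,2]
    - [0.07,-0.053,-0.02,0,0,4]
    - [0.105,-0.08,-0.02,0,0,6]
    - [0.14,-0.107,-0.02,0,0,8]
    - [0.175,-0.133,-0.02,0,0,10]
    - [0.21,-0.16,-0.02,0,0,12]
    - [0.247,-0.187,-0.02,0,0,14]
    - [0.283,-0.213,-0.02,0,0,14]
    - [0.283,-0.213,-0.02,0,0,14]
    - [0.283,-0.213,-0.02,0,0,14]
  fingers: 128
  grip_force: 20

```text
clock: 2.3
tool_pos: [0.4004, -0.2994, 0.2589]
eef_rot: [0.999, 0.042, 0.0, 0.0]
contact_force: [-0.2, -0.4, -0.2]
opening: 0.498
```

```bash
python3 -c "
from h import *
plan([.43,-.08,.26],W(-.115,.085,.25));print(r.get_state()['q'])"
```

```text
t 2.3 tcp [ 0.4004 -0.2994  0.2589] w [-0.2062 -0.3119  0.2589] F [-0.2 -0.4 -0.2] open 0.5
[ 0.0478 -0.2161 -0.0012] [ 0.02 -0.01  0.2 ]
[ 0.0926 -0.3966  0.0088] [ 0.02 -0.01  0.2 ]
[ 0.62216953  0.49699737 -0.11101477  1.91372198  0.07907815  0.73466831
 -1.02152966]
```

Call:
carry_out:
  commands:
    - [0.01,-0.043,0,0,0,0.2]
    - [0.019,-0.086,0,0,0,0.2]
    - [0.029,-0.13,0,0,0,0.2]
    - [0.038,-0.173,0,0,0,0.2]
    - [0.048,-0.216,0,0,0,0.2]
    - [0.059,-0.261,0.002,0,0,0.2]
    - [0.07,-0.306,0.005,0,0,0.2]
    - [0.082,-0.351,0.009,0,0,0.2]
    - [0.0925,-0.3965,0.009,0,0,0.2]
    - [0.0925,-0.3965,0.009,0,0,0.2]
    - [0.0925,-0.3965,0.009,0,0,0.2]

```text
clock: 3.4
tool_pos: [0.4604, 0.1016, 0.2496]
eef_rot: [0.999, 0.038, -0.0, 0.001]
contact_force: [0.7, -0.4, -0.4]
opening: 0.498
```

Run:
```python
from h import *
import cv2
plan(W(-.115,.085,.098))
T=r.get_state();p=r.snapshot('wrist');cv2.imwrite('pics/w1.png',p['img'])
for l in ['pan','zone_left','switch_left_tip','crock','switch_right_tip']:
    print(l,[(round(d['p'],2),rel(d['xyz'])) for d in r.spot_point(p,l)[:2]])
p=r.snapshot('side');cv2.imwrite('pics/s1.png',p['img'])
```

```text
t 3.4 tcp [0.4604 0.1016 0.2496] w [-0.1144  0.083   0.2496] F [ 0.7 -0.4 -0.4] open 0.5
[-0.0006 -0.0022  0.1516] [ 0.06  0.01 -0.19]
pan [(0.85, array([-0.0073,  0.0868,  0.0561])), (0.55, array([-2.630e-01,  2.363e-01, -2.000e-04]))]
zone_left []
switch_left_tip [(0.92, array([-0.0572,  0.2061,  0.1374])), (0.74, array([-0.0369, -0.0808,  0.0637]))]
crock [(0.88, array([-0.0433, -0.0813,  0.0619]))]
switch_right_tip []
```

View pics/w1.png

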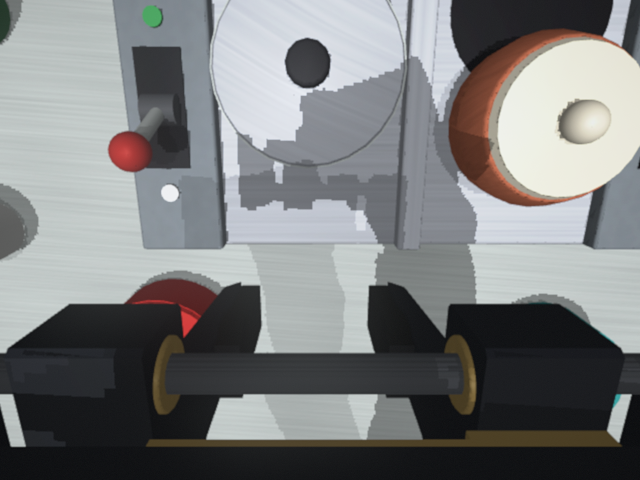

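View pics/s1.png

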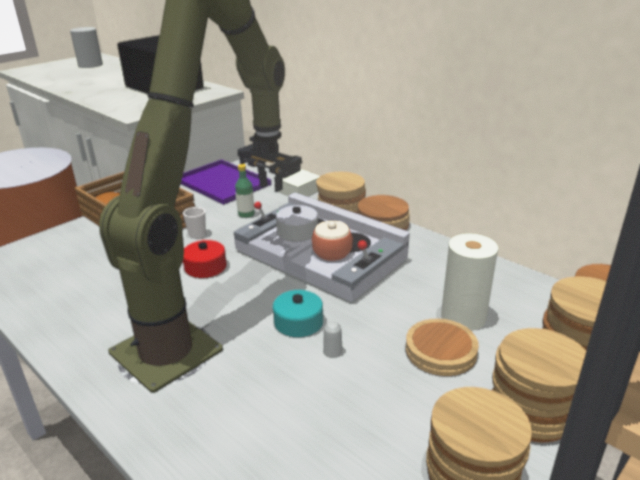

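The wrist view shows the pan knob at px (308,62), centred between the fingers, and the left ball at (130,151). Both agree with the estimated poses. I'll descend in front of the pan.

Call:
carry_out:
  commands:
    - [0,-0.001,0.035,0,0,0]
    - [0,-0.002,0.07,0,0,0]
    - [0,-0.002,0.105,0,0,0]
    - [0,-0.002,0.135,0,0,0]
    - [0,-0.002,0.151,0,0,0]
    - [0,-0.002,0.151,0,0,0]
    - [0.008,-0.002,0.151,0,0,0]
    - [0.014,-0.002,0.151,0,0,0]
    - [0.02,-0.002,0.151,0,0,0]
    - [0.02,-0.002,0.151,0,0,0]

```text
clock: 4.75
tool_pos: [0.4819, 0.1063, 0.0996]
eef_rot: [0.999, 0.038, 0.002, -0.0]
contact_force: [-0.5, -0.1, -0.7]
opening: 0.501
```

Run:
```python
from h import *
plan(W(-.04,.086,.098),W(-.025,.086,.098))
```

```text
t 4.75 tcp [0.4819 0.1063 0.0996] w [-0.0925  0.0859  0.0996] F [-0.5 -0.1 -0.7] open 0.5
[ 0.0525 -0.0002  0.0018] [-0.04 -0.2  -0.21]
[ 0.0675 -0.0003  0.0018] [-0.04 -0.2  -0.21]
```

Now I'll push slowly, at about 5 mm per row.

Call:
carry_out:
  commands:
    - [0.005,0,0.001,0,0,0]
    - [0.01,0,0.001,0,0,0]
    - [0.014,0,0.001,0,0,0]
    - [0.018,0,0.001,0,0,0]
    - [0.022,0,0.001,0,0,0]
    - [0.026,0,0.001,0,0,0]
    - [0.03,0,0.001,0,0,0]
    - [0.034,0,0.001,0,0,0]
    - [0.038,0,0.001,0,0,0]
    - [0.042,0,0.001,0,0,0]
    - [0.046,0,0.001,0,0,0]
    - [0.05,0,0.001,0,0,0]

```text
clock: 5.95
tool_pos: [0.5262, 0.1092, 0.0974]
eef_rot: [0.999, 0.039, -0.004, 0.001]
contact_force: [-6.2, 0.4, 6.0]
opening: 0.497
```

Run:
```python
from h import *
import cv2
plan(W(-.04,.086,.098),W(-.025,.086,.098))
p=r.snapshot('wrist');cv2.imwrite('pics/w2.png',p['img'])
for l in ['pan','crock','switch_left_tip']:
    print(l,[(round(d['p'],2),rel(d['xyz'])) for d in r.spot_point(p,l)[:2]])
p=r.snapshot('top');cv2.imwrite('pics/t2.png',cv2.resize(p['img'][120:270,200:400],(800,600)))
for l in ['pan','crock','zone_left']:
    print(l,[(round(d['p'],2),rel(d['xyz'])) for d in r.spot_point(p,l)[:3]])
```

```text
t 5.95 tcp [0.5262 0.1092 0.0974] w [-0.0482  0.0853  0.0974] F [-6.2  0.4  6. ] open 0.5
[ 0.0082 -0.0007 -0.0007] [ 0.08  0.43 -0.15]
[ 0.0232 -0.0008 -0.0008] [ 0.08  0.43 -0.15]
pan [(0.62, array([0.0218, 0.0854, 0.0545]))]
crock []
switch_left_tip []
pan [(0.95, array([-0.2669,  0.2353, -0.0022])), (0.77, array([-0.2944, -0.16  ,  0.0024])), (0.59, array([0.0231, 0.0841, 0.0634]))]
crock [(0.89, array([-0.0418, -0.0764,  0.0617]))]
zone_left []
```

View pics/w2.png

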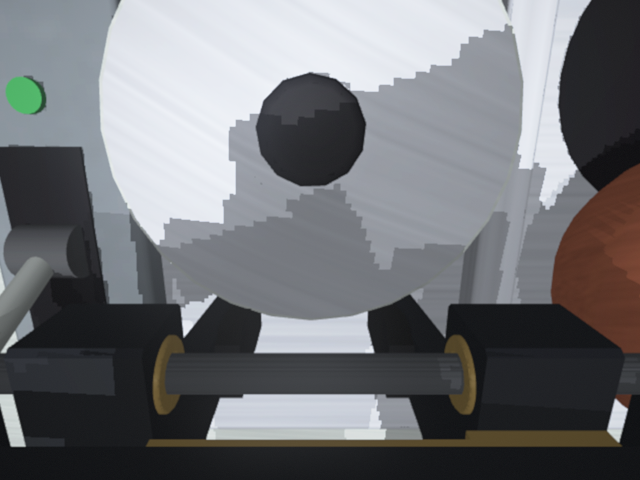

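View pics/t2.png

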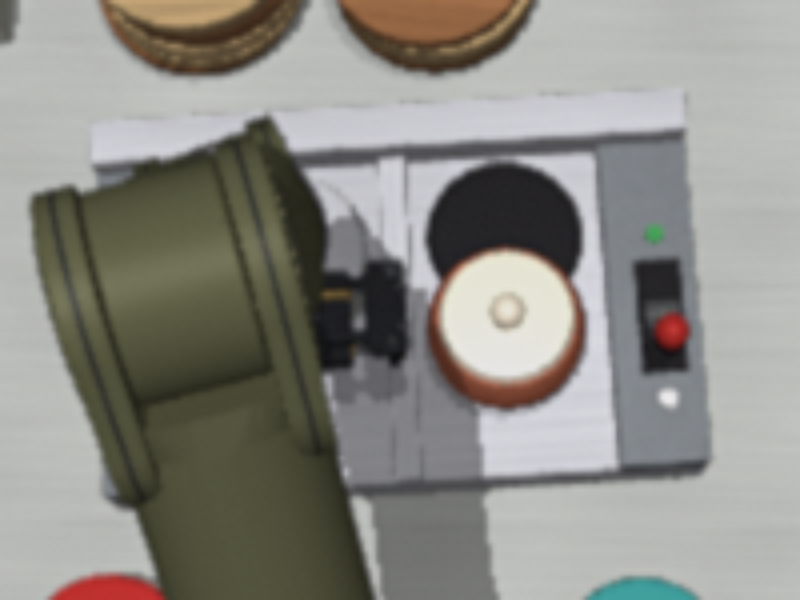

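The pan has moved to about x=22 mm, upright and centred (knob at wrist px 310,130). The crock hasn't moved. I'll keep pushing.

Call:
carry_out:
  commands:
    - [0.004,0,0,0,0,0]
    - [0.008,0,0,0,0,0]
    - [0.012,0,0,0,0,0]
    - [0.015,0,0,0,0,0]
    - [0.018,0,0,0,0,0]
    - [0.021,0,0,0,0,0]
    - [0.021,0,0,0,0,0]

```text
clock: 7.05
tool_pos: [0.5486, 0.1111, 0.0973]
eef_rot: [0.999, 0.039, -0.002, 0.0]
contact_force: [-6.4, -0.4, 2.7]
opening: 0.499
```

Run:
```python
from h import *
plan(W(-.025,.086,.098))
```

```text
t 7.05 tcp [0.5486 0.1111 0.0973] w [-0.0257  0.0855  0.0973] F [-6.4 -0.4  2.7] open 0.5
[ 0.0007 -0.0006 -0.0007] [ 0.05  0.25 -0.16]
```

Call:
carry_out:
  commands:
    - [0.002,0,0,0,0,0]
    - [0.004,0,0,0,0,0]
    - [0.006,0,0,0,0,0]
    - [0.006,0,0,0,0,0]

```text
clock: 7.45
tool_pos: [0.5487, 0.111, 0.097]
eef_rot: [0.999, 0.039, -0.008, 0.001]
contact_force: [-15.8, -1.2, 12.1]
opening: 0.493
```

Run:
```python
from h import *
plan(W(-.025,.086,.098))
```

```text
t 7.45 tcp [0.5487 0.111  0.097 ] w [-0.0255  0.0854  0.097 ] F [-15.8  -1.2  12.1] open 0.49
[ 0.0005 -0.0006 -0.001 ] [ 0.13  0.91 -0.1 ]
```

The pan has stopped and the reaction force is rising, so it's against the stop. I'll back off, lift and shut the fingers.

Call:
carry_out:
  commands:
    - [-0.01,0,0,0,0,0]
    - [-0.025,0,0,0,0,0]
    - [-0.045,0,0,0,0,0]
    - [-0.06,0,0,0,0,0]
    - [-0.07,0,0,0,0,0]
    - [-0.07,0,-0.03,0,0,0]
    - [-0.07,0,-0.07,0,0,0]
    - [-0.07,0,-0.11,0,0,0]
    - [-0.07,0,-0.14,0,0,0]
    - [-0.07,0,-0.14,0,0,0]
    - [-0.07,0,-0.14,0,0,0]

```text
clock: 8.55
tool_pos: [0.4877, 0.1067, 0.2381]
eef_rot: [0.999, 0.038, 0.001, -0.0]
contact_force: [0.4, -0.3, -1.7]
opening: 0.502
```

Call:
carry_out:
  commands:
    - [-0.015,-0.02,0,0,0,0]
    - [-0.015,-0.06,0,0,0,0]
    - [-0.015,-0.1,0,0,0,0]
    - [-0.015,-0.115,0,0,0,0]
    - [-0.015,-0.115,0,0,0,0]
    - [-0.015,-0.115,0,0,0,0]
  fingers: 255

```text
clock: 9.15
tool_pos: [0.4628, 0.2182, 0.2367]
eef_rot: [0.999, 0.038, -0.001, 0.001]
contact_force: [0.1, -1.8, 0.8]
opening: 0.004
```

Run:
```python
from h import *
import cv2
plan(W(-.105,.201,.128))
p=r.snapshot('wrist');cv2.imwrite('pics/w3.png',p['img'])
for l in ['pan','crock','switch_left_tip','zone_left','warmer']:
    print(l,[(round(d['p'],2),rel(d['xyz'])) for d in r.spot_point(p,l)[:2]])
```

```text
t 9.15 tcp [0.4628 0.2182 0.2367] w [-0.1026  0.1991  0.2367] F [ 0.1 -1.8  0.8] open 0.0
[-0.0022 -0.0022  0.1087] [ 0.14  0.1  -0.24]
pan [(0.88, array([0.0441, 0.0856, 0.0579])), (0.83, array([-0.2926, -0.1638,  0.0039]))]
crock []
switch_left_tip [(0.79, array([-0.0596,  0.2043,  0.1397]))]
zone_left []
warmer [(0.88, array([0.0003, 0.004 , 0.0012]))]
```

View pics/w3.png

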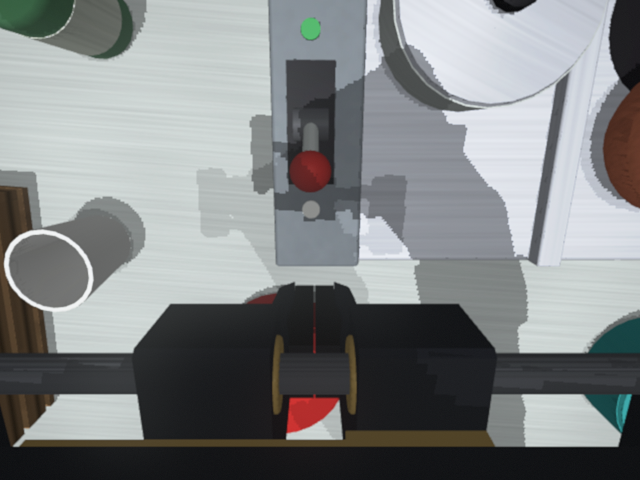

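The pan is at x≈44 mm, which is home. The red ball (px 311,171) lines up with the shut fingers. I'll descend in front of it and push.

Call:
carry_out:
  commands:
    - [-0.004,-0.002,0.03,0,0,0]
    - [-0.004,-0.002,0.065,0,0,0]
    - [-0.004,-0.002,0.095,0,0,0]
    - [-0.004,-0.002,0.109,0,0,0]
    - [-0.004,-0.002,0.109,0,0,0]
    - [-0.004,-0.002,0.109,0,0,0]

```text
clock: 10.05
tool_pos: [0.4592, 0.2215, 0.129]
eef_rot: [0.999, 0.038, 0.0, 0.0]
contact_force: [0.2, -0.9, 1.4]
opening: 0.007
```

Run:
```python
from h import *
plan(W(-.04,.202,.128))
```

```text
t 10.05 tcp [0.4592 0.2215 0.129 ] w [-0.1059  0.2026  0.129 ] F [ 0.2 -0.9  1.4] open 0.01
[0.0659 0.0004 0.001 ] [ 0.   -0.02 -0.21]
```

Call:
carry_out:
  commands:
    - [0.008,0,0.001,0,0,0]
    - [0.016,0,0.001,0,0,0]
    - [0.024,0,0.001,0,0,0]
    - [0.032,0,0.001,0,0,0]
    - [0.039,0,0.001,0,0,0]
    - [0.046,0,0.001,0,0,0]
    - [0.053,0,0.001,0,0,0]
    - [0.06,0,0.001,0,0,0]
    - [0.066,0,0.001,0,0,0]
    - [0.072,0,0.001,0,0,0]
    - [0.072,0,0.001,0,0,0]

```text
clock: 11.15
tool_pos: [0.532, 0.2273, 0.1277]
eef_rot: [0.999, 0.038, 0.001, -0.0]
contact_force: [-0.2, -1.0, 0.3]
opening: 0.003
```

Run:
```python
from h import *
import cv2
plan(W(-.04,.202,.128))
p=r.snapshot('wrist');cv2.imwrite('pics/w4.png',p['img'])
for l in ['pan','switch_left_tip']:
    print(l,[(round(d['p'],2),rel(d['xyz'])) for d in r.spot_point(p,l)[:2]])
```

```text
t 11.15 tcp [0.532  0.2273 0.1277] w [-0.033   0.2026  0.1277] F [-0.2 -1.   0.3] open 0.0
[-0.007   0.0006 -0.0003] [-0.01 -0.09 -0.22]
pan [(0.79, array([0.0456, 0.0848, 0.0556]))]
switch_left_tip [(0.95, array([-0.0012,  0.2026,  0.1385]))]
```

View pics/w4.png

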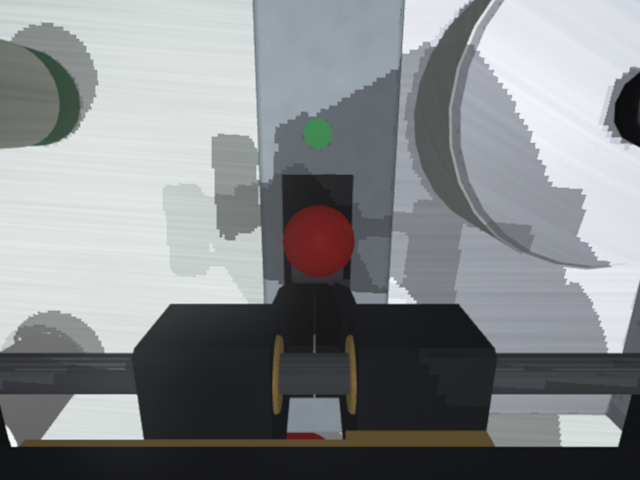

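The switch has snapped to on: the ball is at x≈-1 mm, and fully on would be -1.7 mm. I'll back off and rise clear.

Call:
carry_out:
  commands:
    - [-0.015,0,0,0,0,0]
    - [-0.04,0,0,0,0,0]
    - [-0.065,0,0,0,0,0]
    - [-0.075,0,-0.02,0,0,0]
    - [-0.08,0,-0.06,0,0,0]
    - [-0.08,0,-0.1,0,0,0]
    - [-0.08,0,-0.14,0,0,0]
    - [-0.08,0,-0.16,0,0,0]
    - [-0.08,0,-0.16,0,0,0]
    - [-0.08,0,-0.16,0,0,0]

```text
clock: 12.3
tool_pos: [0.4504, 0.221, 0.2875]
eef_rot: [0.999, 0.039, -0.0, 0.0]
contact_force: [0.4, 0.1, 0.1]
opening: 0.005
```

Run:
```python
from h import *
import cv2
plan()
for n in ['wrist','side','top']:
    p=r.snapshot(n);cv2.imwrite(f'pics/{n}5.png',p['img'])
    for l in ['pan','crock','switch_left_tip','switch_right_tip','warmer']:
        print(n,l,[(round(d['p'],2),rel(d['xyz'])) for d in r.spot_point(p,l)[:3]])
```

```text
t 12.3 tcp [0.4504 0.221  0.2875] w [-0.1148  0.2028  0.2875] F [0.4 0.1 0.1] open 0.0
wrist pan [(0.87, array([-0.295 , -0.1645, -0.0014])), (0.79, array([0.0418, 0.085 , 0.0548]))]
wrist crock [(0.76, array([-0.0405, -0.0832,  0.0628]))]
wrist switch_left_tip [(0.63, array([-0.0006,  0.2029,  0.1405]))]
wrist switch_right_tip []
wrist warmer [(0.67, array([ 0.0004, -0.0006,  0.0028]))]
side pan [(0.82, array([-0.2646,  0.2374, -0.0018])), (0.78, array([-0.2967, -0.1683, -0.0017])), (0.73, array([ 0.0609,  0.3829, -0.0006]))]
side crock [(0.73, array([-0.043 , -0.0801,  0.0614])), (0.37, array([-0.3272, -0.3048,  0.0044]))]
side switch_left_tip [(0.47, array([-0.0062,  0.2007,  0.138 ]))]
side switch_right_tip [(0.63, array([-0.0598, -0.2039,  0.1355]))]
side warmer [(0.92, array([-0.0009,  0.0046,  0.0035]))]
top pan [(0.81, array([0.0432, 0.084 , 0.0613])), (0.81, array([-0.2969, -0.1641,  0.0031]))]
top crock [(0.62, array([-0.0439, -0.0781,  0.0612]))]
top switch_left_tip [(0.46, array([-0.0012,  0.1999,  0.1333]))]
top switch_right_tip [(0.55, array([-0.0595, -0.2009,  0.1368]))]
top warmer [(0.82, array([0.0002, 0.0031, 0.0029]))]
```

View pics/wrist5.png

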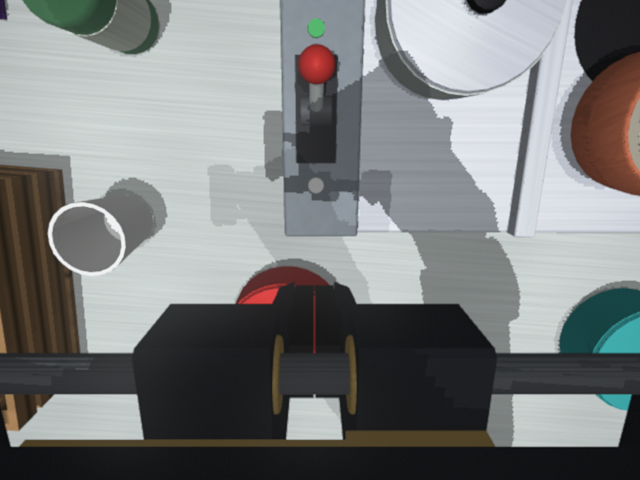

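View pics/side5.png

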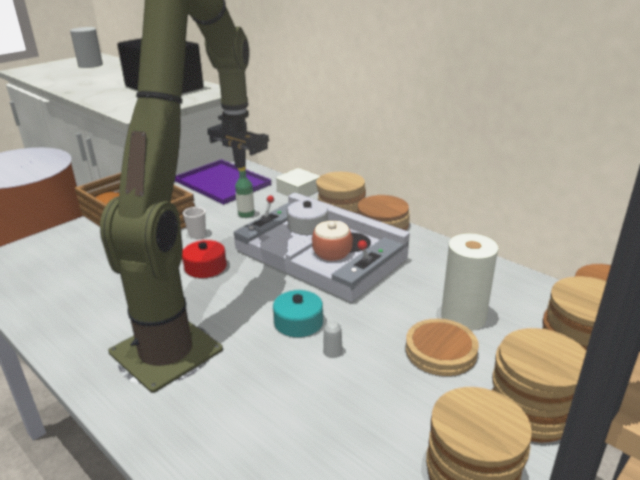

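```bash
python3 -c "
import cv2
i=cv2.imread('pics/top5.png');cv2.imwrite('pics/t5c.png',cv2.resize(i[135:255,215:375],(800,600),interpolation=cv2.INTER_CUBIC))"
```

```text
(no output)
```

View pics/t5c.png

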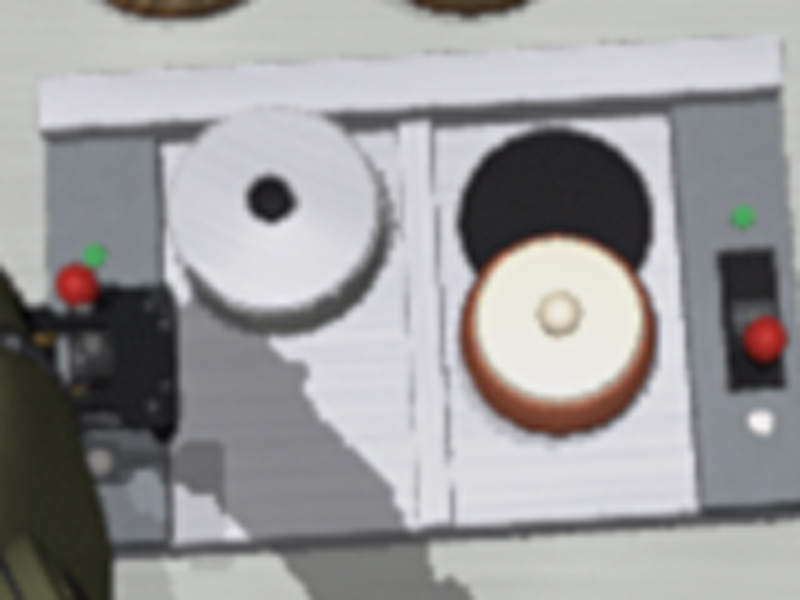

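The enlarged top view shows the pan (knob at 270,198) against the stop with its heating disc fully covered. The left ball (78,285) is by the green dot, the right ball (765,338) is still off, and the crock hasn't moved. I'm handing the job in.

```bash
python3 -c "
from h import *
print(r.finish_job())"
```

```text
the job is handed in; nothing more can be done
None
```

I pushed the steel pan back along the left lane until it stopped against the back stop, then flipped the left switch to on with the fingers shut. I handed the job in with the arm clear, at about 12.5 s of the 42 s allowed; no verdict was reported.

- **Pan:** The reaction force rose from 6 to 16 N with no further movement, so it is against the stop. Pictures put it at x = 42 to 46 mm (45 nominal) and y ≈ 85 mm, upright. The last side view's network did not pick it out, but it shows in that picture.
- **Left switch (on):** The ball is at x ≈ -1 mm in the wrist and top views, against -1.7 mm when fully on. The side view said -6 mm, which I put down to network error.
- **Right switch (off):** The ball is at x ≈ -60 mm.
- **Crock:** It is within a few mm of its starting place, which is within measuring error.
- **Other things on the table:** I did not measure them again. In the last side picture they look unmoved, and the arm's path stayed clear of them.
- **Arm:** The tool was at 0.29 m height, with about 0.4 N on it.

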